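# Load a second reagent bottle on the bottle roller

### The arm

A 6-joint arm with a two-finger parallel gripper is mounted at the origin on a cart in front of the work surface, level with it; the furniture and walls round the work are solid. World frame = base frame: x ahead of the robot, y to its left, z up, the work surface at z = 0. Lengths are in m, angles in rad, forces in N, time in s.
With the tool pointing down it reaches from about 0.375 to 0.9 m from the base axis. Payload 3.1 kg.
Tool frame: the origin (TCP) lies where the fingers leave the gripper's body, on its centre line; the fingertips stand 73 mm ahead of it and the grasp point (between the pads) lies 54 mm ahead of it; z points along the fingers, y is the line along which they close (so a half turn about z gives the same grasp; the last joint's range is limited). The gripper opens to 85 mm and grips with 20 to 120 N. Pads are 22 mm wide; open, the fingers measure 114 mm over their backs; the gripper's body (76 mm by 85 mm) begins 54 mm behind the grasp point. The pads swing forward as they close: fully open they stand 13 mm farther back than shut.
Start: joints at [1.111, 0.527, 1.433, -0, 1.181, -0.178], TCP at [0.173, 0.601, 0.304] pointing down, gripper open.
Joint ranges: [-3.08, 3.08], [-0.75, 2.2], [0.22, 2.44], [-1.43, 4.57], [0, 2.65], [-2.85, 2.85]. Speed limits (rad/s): [2.79, 2.79, 3.14, 3.14, 3.14, 3.14].

### API

Orientations are given as a unit quaternion [x, y, z, w].
In Python, from station import manip gives the robot as it stands.
- The arm moves only by the shell command python3 -m crank 'ROWS' [FORCE]. ROWS is JSON, a list of rows, each an object with "dp": the shift along the tool's x, y, z normalised to -1 to 1, where 1 is 50 cm, a list of three; "delta_rot": the turn, a rotation vector about the tool's x, y, z normalised to -1 to 1, where 1 is 2 pi rad, a list of three; "fingers": the opening, from -1 (shut) to 1 (fully open). A call has 1 to 12 rows; each row shifts and turns the commanded pose from where the row before left it, along the tool's axes as they then stand; what a row does not reach is not made up. A row lasts 1/12 s, in which the tool goes at most 41.7 mm and 7.16 degrees, less where a joint would pass 70% of its speed; a pose out of reach is approached as far as the arm can. A call with a number of a shift or a turn outside -1 to 1 is refused whole. A call with a gripper value outside its range is refused whole. The fingers move at their own pace and stop on an object; FORCE is the grip in N (left out, the last holds). Time passes only in rows, so rows that do not move let the fingers close. It gives the time, the measured TCP pose, the force, the opening and the grip force at its end, in the units of the state.
- manip.sense(): the state, without advancing time (a new reading comes with each control period).
- manip.snapshot(name): name is "scene" or "top" or "wrist"; returns (picture, depth): 384x512x3 uint8, red, green, blue; 384x512 float32, m along the optical axis (not along the pixel's ray), 0 where there is no reading.
- manip.camera_model(name): a dict with "fx", "fy", "cx", "cy" (pixels), "origin" and "attitude" of the camera in the world. Camera axes: x right, y up, looking along -z (the intrinsics and any distortion apply to the point x, -y, -z); pixel columns grow to the right and rows downward; lengths in m; the calibration is good to about 2 mm. The wrist camera is an equidistant fisheye: a pixel r from the principal point sees the ray r / f radians off the axis. A picture is of the moment at which its call begins: read the wrist's pose just before it. camera_model takes no time and is no camera call; for the wrist camera it gives the pose at the moment of the call.
- manip.sign_off(): hands the job in; it is judged then, once.
The state is a dict: "t": time; "q": joint angles; "qd": joint speeds; "tau": joint torques, N m; "tcp_pos": TCP position; "tool_rot": TCP orientation; "force": force on the tool from outside, world axes, zero at the start; "ft_torque": the same for the moment, N m; "finger_gap": opening from 0.0 (shut) to 1.0 (fully open); "gripper_force": force on a finger pad.
Only numpy, scipy, OpenCV 4.12 (cv2) and the standard library are available. Lean on these libraries where they do the work, as an engineer would, in place of code of your own. Each camera call takes 0.05 s, during which the arm holds its last target. There are 200 camera calls.

### The job

Make room on the bench bottle roller: push the dropper bottle with the blue collar along the rollers, without lifting it, until it lies wholly on the control-housing side of the orange rings. Then pick up the standing bottle with the red collar and, with the hand still pointing down, turn it within your fingers until it lies level by pushing its lower part against the top edge of the roller's aluminium end plate; lay it along the rollers in the freed place, let go, and press the green rocker switch fully on. Leave the other bottles and the cup standing where they are.

Things in the scene. Friction and masses are not known exactly. Their poses are not given: they have to be found in the camera images.
- mixer: bench bottle roller, fixed, white, 112 (x) x 332 (y) mm. Origin: under its middle, on the bench; x points across the rollers to the back, y along them from the control housing to the aluminium end plate, z up. Control housing: y -166 to -95 mm, top 100 mm up, black dial on it at x +27 mm, to 113 mm up; its wall at y -95 mm ends the rollers.
- end_plate: aluminium end plate of the roller, fixed, 100 mm wide across the rollers, 12 mm thick, top 80 mm above the bench (7 mm over the roller tops). Origin: middle of its outer top edge (x 0, y 167, z 80 mm in the roller's frame); axes as the roller's, y pointing outward. Below it the face runs on flush to the bench.
- rocker (a joint): green rocker switch on top of the control housing: 0 rad = off (front end up), 0.36 rad = fully on (front end pressed down). It stays where it is put; about 2 N on its front end moves it.
- rocker_front (a point): top of the front end of the green rocker, the end to press; 119 mm above the bench when off, sinks 8 mm to on. The rocker is 44 mm long across the rollers (roller's x) and 24 mm wide; its pivot lies 20 mm from this point along the roller's +x and 108 mm above the bench; the black bezel below is 105 mm up.
- bottle_blue: dropper bottle, blue collar, black bulb, 104 mm long, 45 g, lying on the rollers about midway, foot towards the end plate, 60 to 85 mm free at either end (too short for the other bottle). Origin: centre of its foot; z axis from foot to bulb. Body 18 mm radius up to 50 mm, collar 11 mm radius at 63 to 80 mm. Lying there its axis is 84 mm above the bench.
- bottle_red: dropper bottle, red collar, pale blue body, black bulb, 96 mm high, 30 to 65 g, standing. Origin: centre of its foot; z axis up to the bulb. Body 16.7 mm radius up to 43 mm, collar 11.2 mm radius at 56 to 72 mm, bulb 8 mm radius above. Lying on the rollers its axis is 83 mm above the bench. Held by the collar with 20 N it turns in the fingers under 2 to 4 N across its lower end.
- bottle_black: bystander: dropper bottle with black collar and white body, 33 mm diameter, 96 mm high, standing. Origin: centre of its foot. All three standing bottles stand about 90 mm apart to the left of the roller; behind them, from x 0.62 m back, stands a row of tall books (y 0.1 to 0.4 m).
- bottle_small: bystander: smaller dropper bottle, 29 mm diameter, 84 mm high, standing. Origin: centre of its foot.
- cup: bystander: specimen cup with white lid, 56 mm diameter, 60 mm high, standing to the front right. Origin: centre of its foot.
- bed (a point): middle of the roller bed (y +30 mm in the roller's frame), level with the roller tops, 73 mm above the bench. Two black rubber rollers, 15 mm radius, lie along y at x -20 and +20 mm, axes 58 mm up; they turn with slight drag. Clear length 125 mm to either side of this point. Orange rings on both rollers 6 to 10 mm from it towards the housing.

How it is judged:
On the way, in this order (a step that is already met when the one before it is completed fails the run):
1. the blue-collar bottle lies on the rollers wholly on the housing side of the orange rings (y of bottle_blue in the frame of mixer below 0.022 m and z of bottle_blue in the frame of mixer above 0.078 m), for 0.1 s.
2. the red-collar bottle is held clear of the bench, still upright (contact force between the fingers and bottle_red above 2 N and height (world z) of bottle_red above 0.02 m and angle between bottle_red's own z axis and vertical below 0.5 rad), for 0.1 s.
3. held by a hand that points down, it is pushed against the end plate and turns over (contact force between the fingers and bottle_red above 2 N and contact force between bottle_red and end_plate above 0.5 N and angle between bottle_red's own z axis and vertical between 0.6 and 1.25 rad and angle between the grasp point's own z axis and vertical above 2.5 rad), for 0.05 s.
4. it is held lying level by a hand that still points down (contact force between the fingers and bottle_red above 2 N and angle between bottle_red's own z axis and vertical between 1.32 and 1.82 rad and angle between the grasp point's own z axis and vertical above 2.5 rad), for 0.1 s.
5. it lies on the rollers in the freed place, released, while the switch is still off (contact force between the fingers and bottle_red below 0.1 N and z of bottle_red in the frame of mixer between 0.077 and 0.088 m and angle between the z axis of bottle_red and the y axis of mixer, either way round below 0.1 rad and value of joint rocker below 0.15 rad), for 0.2 s.
At the end, for the whole second after the job is handed in: Both bottles lie at rest along the rollers (within 0.1 rad and 6 mm of the valley between them): the blue-collar one with its foot on the housing side of the orange rings, the red-collar one in the freed place between it and the end plate; the rocker is on (over 0.27 of 0.36 rad) (all of step 1 and z of bottle_red in the frame of mixer between 0.077 and 0.088 m and x of bottle_red in the frame of mixer between -0.006 and 0.006 m and angle between the z axis of each of bottle_red, bottle_blue and the y axis of mixer, either way round below 0.1 rad and y of bottle_red in the frame of mixer between 0 and 0.157 m and linear speed of each of bottle_red, bottle_blue below 0.03 m/s and value of joint rocker above 0.27 rad); the robot touches nothing.
It fails at once if the blue-collar bottle is lifted off the rollers (z of bottle_blue in the frame of mixer above 0.1 m).
It fails at once if a bystander is knocked over or moved over 20 mm (distance of any of bottle_black, bottle_small, cup from where it was at the start of the episode above 0.02 m or angle between any of bottle_black, bottle_small, cup's own z axis and vertical above 0.5 rad).
It also fails if it takes over 64 s, if anything falls off the work surface, if the arm or the gripper's body presses on something with over 40 N, if the wrist force passes 120 N, or if a joint passes its speed limit or range.

## Working session

There is one attempt and no reset: what is moved stays moved. The work goes in short steps, Python scripts to look and compute and a shell command to move; the robot and the scene stay as the last step left them, time stands still between calls to the robot, and variables do not carry over. Pictures are saved under pics/ and viewed, at most 12 in all, crops included, and the job is handed in when it is done.

```bash
ls; mkdir -p pics; python3 - <<'E'
from station import manip
import cv2,numpy as np
s=manip.sense();print(s)
for n in("scene","top"):
    im,d=manip.snapshot(n);np.savez(f"pics/{n}.npz",im=im,d=d)
    cv2.imwrite(f"pics/{n}.png",im[:,:,::-1]);print(n,manip.camera_model(n))
a=cv2.imread("pics/scene.png");b=cv2.imread("pics/top.png")
E
```

```text
pics
{'t': 0.0, 'q': array([ 1.11150783e+00,  5.28453978e-01,  1.43389691e+00,  3.67684006e-06,
        1.18134791e+00, -1.78496411e-01]), 'qd': array([-0.00114992, -0.00066792, -0.0002094 , -0.00141212,  0.0005905 ,
       -0.00111083]), 'tau': array([ 2.10742459e-03, -4.42339754e+01, -1.78032660e+01, -2.06795681e-05,
        8.32743739e-03,  2.51570391e-06]), 'tcp_pos': array([0.17292043, 0.60003351, 0.30294263]), 'tool_rot': array([ 1.39935885e-01,  9.90160007e-01, -9.99444868e-04, -3.31767676e-04]), 'force': array([ 0.10594833, -0.61540542,  0.52177821]), 'ft_torque': array([0.00234025, 0.01633206, 0.00731302]), 'gripper_force': 0.0, 'finger_gap': 0.998667913532187}
scene {'fx': 387.21407246658794, 'fy': 387.21407246658794, 'cx': 255.44076121747986, 'cy': 187.01711257262255, 'origin': array([-0.17275925,  0.5075444 ,  0.60143157]), 'attitude': array([-0.21845978,  0.4285477 ,  0.77011755, -0.41897632])}
top {'fx': 366.9583159638476, 'fy': 366.9583159638476, 'cx': 251.23778354614367, 'cy': 190.3405322289522, 'origin': array([0.33787048, 0.07130768, 1.1106999 ]), 'attitude': array([-0.04917315,  0.04463159,  0.70652933, -0.70456109])}
```

View pics/top.png

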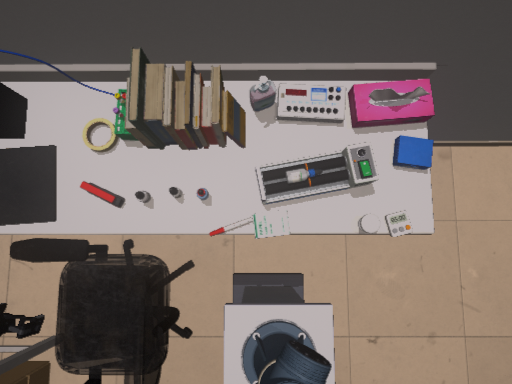

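View pics/scene.png

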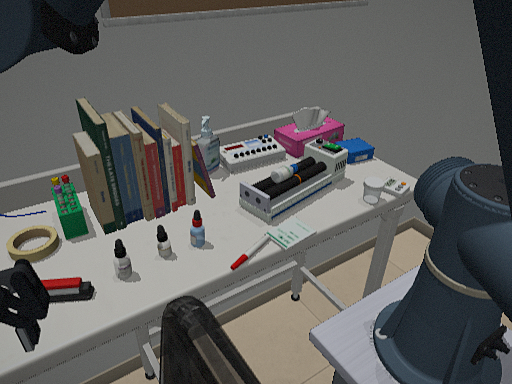

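The top view shows the roller from the end plate at about (258,183) to the housing at about (365,165), with the blue collar at (312,173) and the green rocker at (365,168). The red-collar bottle is at (202,194), black and small at (142,196) and (175,191), and the cup at (371,223). In the scene view the red bottle is at (197,230).

```bash
cat > h.py <<'E'
import numpy as np,cv2
from scipy.spatial.transform import Rotation as R
from station import manip
def ray(c,u,v):
    u=np.asarray(u,float);v=np.asarray(v,float)
    d=np.stack([(u-c['cx'])/c['fx'],-(v-c['cy'])/c['fy'],-np.ones_like(u)],-1)
    return R.from_quat(c['attitude']).apply(d.reshape(-1,3)).reshape(d.shape)
def plane(c,u,v,z):
    d=ray(c,u,v); return c['origin']+d*((z-c['origin'][2])/d[...,2])[...,None]
def cloud(c,D):
    v,u=np.mgrid[:D.shape[0],:D.shape[1]]
    return c['origin']+ray(c,u,v)*D[...,None]
def hsv(im): return cv2.cvtColor(im,cv2.COLOR_RGB2HSV)
def mask(im,lo,hi): return cv2.inRange(hsv(im),lo,hi)
def blobs(m,amin=4):
    n,l,s,c=cv2.connectedComponentsWithStats(m)
    return [(s[i][4],c[i],s[i][:4]) for i in range(1,n) if s[i][4]>=amin]
E
python3 - <<'E'
from h import *
for n in("top","scene"):
    z=np.load(f"pics/{n}.npz");im,D=z['im'],z['d'];c=manip.camera_model(n)
    P=cloud(c,D)
    X,Y,Z=P[...,0],P[...,1],P[...,2]
    print(n,"table z",np.median(Z[(X>.4)&(X<.5)&(Y>.05)&(Y<.2)&(D>0)]))
    m=((X>.38)&(X<.68)&(Y>-.3)&(Y<.14)&(Z>.05)&(Z<.13)&(D>0)).astype(np.uint8)
    b=blobs(m,300);print(b)
    sel=m>0
    r=cv2.minAreaRect(P[sel][:,:2].astype(np.float32)*1000);print("rect",r)
    for nm,lo,hi,h in(("green",(45,120,40),(80,255,255),.112),("blue",(98,140,60),(120,255,255),.09),("orange",(5,150,100),(18,255,255),.073),("red",(0,130,60),(5,255,255),.06),("red2",(170,100,60),(180,255,255),.06)):
        for a,cc,s in blobs(mask(im,lo,hi),3):
            p=plane(c,cc[0],cc[1],h)
            if .3<p[0]<.72 and -.35<p[1]<.5: print(nm,a,cc.round(1),p.round(4),"depth",P[int(cc[1]),int(cc[0])].round(3))
z=np.load("pics/top.npz")['im'];cv2.imwrite("pics/t2.png",cv2.resize(z[120:240,120:390,::-1],None,fx=2.9,fy=2.9,interpolation=2))
E
```

```text
top table z 2.2262048340770946e-05
[(np.int32(3196), array([322.64580726, 171.49937422]), array([256, 142, 123,  59], dtype=int32))]
rect ((526.3595581054688, -80.52406311035156), (465.6497497558594, 229.48619079589844), 79.29085540771484)
green 53 [121.5 107.6] [0.7094 0.4453 0.112 ] depth [ 0.753  0.489 -0.   ]
green 131 [120.2 126.4] [0.6544 0.4464 0.112 ] depth [0.668 0.461 0.074]
green 110 [365.4 168.4] [ 0.5313 -0.238   0.112 ] depth [ 0.532 -0.237  0.112]
blue 32 [311.6 171.9] [ 0.5262 -0.0928  0.09  ] depth [ 0.528 -0.09   0.095]
orange 4 [354.5 160.5] [ 0.5622 -0.2197  0.073 ] depth [ 0.557 -0.209  0.105]
orange 10 [306.3 166.4] [ 0.5454 -0.0807  0.073 ] depth [ 0.547 -0.08   0.07 ]
orange 12 [309.5 181.5] [ 0.5014 -0.0888  0.073 ] depth [ 0.503 -0.088  0.071]
red 8 [202.2 126. ] [0.6708 0.2225 0.06  ] depth [0.633 0.206 0.178]
red 57 [216.7 231.5] [0.3602 0.1766 0.06  ] depth [0.363 0.183 0.015]
red2 6 [203.5 191.5] [0.4753 0.2159 0.06  ] depth [0.474 0.214 0.082]
red2 3 [199.  194.7] [0.4661 0.2287 0.06  ] depth [0.467 0.227 0.07 ]
scene table z -0.0009876365885639338
[(np
[... 3437 characters left out ...]
ed2 10 [174.6 206.3] [0.5582 0.2394 0.06  ] depth [0.618 0.219 0.018]
red2 5 [179.2 204.8] [0.5581 0.2276 0.06  ] depth [0.632 0.2   0.008]
red2 3 [ 62.3 211.7] [0.6746 0.4681 0.06  ] depth [0.668 0.469 0.066]
red2 8 [194.1 222.9] [0.4753 0.2284 0.06  ] depth [0.466 0.232 0.07 ]
red2 6 [199.2 223.7] [0.4667 0.2201 0.06  ] depth [0.462 0.222 0.066]
red2 9 [244.4 258. ] [0.3178 0.1934 0.06  ] depth [0.362 0.166 0.012]
red2 13 [239.2 263.1] [0.311  0.2101 0.06  ] depth [0.355 0.184 0.012]
red2 5 [233.6 265.6] [0.3108 0.223  0.06  ] depth [0.355 0.198 0.013]
red2 7 [ 75.6 280.3] [0.4347 0.4914 0.06  ] depth [0.458 0.492 0.04 ]
red2 6 [ 78.3 283.7] [0.4232 0.489  0.06  ] depth [0.449 0.488 0.039]
```

View pics/t2.png

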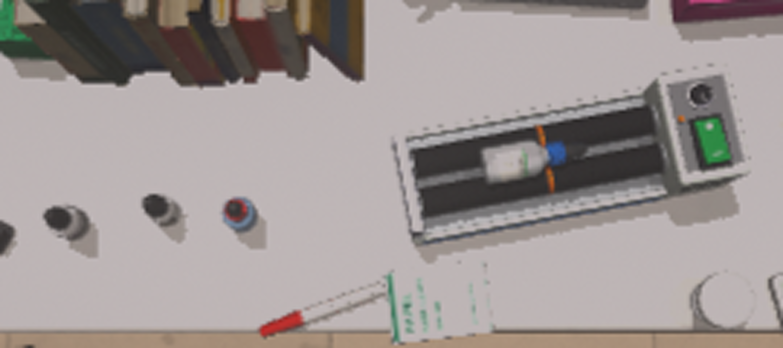

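The crop shows the orange rings at about (540,133) and (550,180), the end plate at (400–420,140–240), the green rocker at (712,140), and the red bottle at (238,212). I'll now measure the mixer's frame and the bottles.

```bash
python3 - <<'E'
from h import *
z=np.load("pics/top.npz");im,D=z['im'],z['d'];c=manip.camera_model("top")
P=cloud(c,D);X,Y,Z=P[...,0],P[...,1],P[...,2]
H=hsv(im)
# mixer: outline of white tops above 55mm, component near it
m=((X>.42)&(X<.62)&(Y>-.29)&(Y<.12)&(Z>.055)&(Z<.12)).astype(np.uint8)
n,l,s,_=cv2.connectedComponentsWithStats(m);k=1+np.argmax(s[1:,4])
for lo,hi in((.055,.12),(.07,.085),(.095,.108)):
    q=P[(l==k)&(Z>lo)&(Z<hi)]
    print(lo,len(q),cv2.minAreaRect((q[:,:2]*1000).astype(np.float32)))
a=np.array([.5454,-.0807]);b=np.array([.5014,-.0888]);g=np.array([.5313,-.238])
th=np.arctan2(*(a-b)[::-1]);print("ring yaw",np.degrees(th),"len",np.linalg.norm(a-b))
# yaw from housing top
def fr(th): return np.array([np.cos(th),np.sin(th)]),np.array([-np.sin(th),np.cos(th)])
for nm,(cx,cy) in dict(red=(.468,.226),small=(.47,.30),black=(.46,.39),cup=(.4,-.25)).items():
    w=(np.hypot(X-cx,Y-cy)<.035)&(Z>.03)&(D>0)
    q=P[w]; 
    if len(q):
        t=q[q[:,2]>q[:,2].max()-.012];print(nm,len(q),"zmax",q[:,2].max().round(3),"top mean",t.mean(0).round(4),"all",q.mean(0).round(4))
# blue bottle body cloud in mixer frame
mx,my=fr(th);O=(a+b)/2-.022*my
M=np.stack([(P[...,:2]-O)@mx,(P[...,:2]-O)@my,Z],-1)
w=(abs(M[...,0])<.03)&(abs(M[...,1])<.15)&(Z>.088)&(H[...,2]>0)
w=w&(M[...,1]>-.085)&(M[...,1]<.145)
q=M[w];print("blue y range",np.percentile(q[:,1],[0,2,50,98,100]),"x",q[:,0].mean(),"zmax",q[:,2].max())
print("origin",O,"green in mixer",(g-O)@mx,(g-O)@my)
E
```

```text
0.055 3179 ((527.779296875, -106.13711547851562), (112.38309478759766, 333.5096740722656), 10.33228874206543)
0.07 1072 ((525.0821533203125, -102.815673828125), (108.94758605957031, 324.5989990234375), 10.593683242797852)
0.095 969 ((535.0803833007812, -145.86582946777344), (111.30463409423828, 250.57003784179688), 10.667367935180664)
ring yaw 10.430846580451504 len 0.04473935627610218
red 102 zmax 0.098 top mean [0.4717 0.2204 0.0931] all [0.4698 0.2194 0.0634]
small 91 zmax 0.085 top mean [0.4776 0.3046 0.0803] all [0.4764 0.2999 0.0559]
black 116 zmax 0.096 top mean [0.4643 0.3958 0.0908] all [0.4629 0.3928 0.0624]
cup 240 zmax 0.064 top mean [ 0.3875 -0.2573  0.0601] all [ 0.3874 -0.2564  0.0594]
blue y range [-0.01284171 -0.00670293  0.05082094  0.08487492  0.0854185 ] x -0.0012279974047702457 zmax 0.10522483034034669
origin [ 0.52738307 -0.10638643] green in mixer -0.019976259704867258 -0.1301476964932552
```

Everything agrees with the given sizes. The rectangle measures 112.4×333.5 mm at yaw 10.4°, with the origin at (0.5276,-0.1062). The foot of the blue bottle is at y 0.085, and the rocker's pivot is at (-0.020,-0.130). I'll turn so that tool x lies along mixer y and tool y along mixer x, and close the fingers.

```bash
cat >> h.py <<'E'
TH=np.radians(10.38);O=np.array([.5276,-.1062])
MX=np.array([np.cos(TH),np.sin(TH)]);MY=np.array([-np.sin(TH),np.cos(TH)])
def mf(p): p=np.asarray(p);return np.array([(p[:2]-O)@MX,(p[:2]-O)@MY,p[2]])
def st():
    s=manip.sense();r=R.from_quat(s['tool_rot']).as_matrix()
    m=mf(s['tcp_pos']);
    print("t",round(s['t'],2),"mixer tcp mm",(m*1000).round(1),"tip z",round(m[2]*1000-73,1),"yaw err deg",round(np.degrees(np.arctan2(r[1,1],r[0,1])-TH),2),"tilt",r[2,:2].round(4),"F",s['force'].round(1),"gap",round(s['finger_gap'],3),"grip",round(s['gripper_force'],1),"red-rel mm",((mf([.4715,.2205,0])-m)[:2]*1000).round(1))
    return s
E
python3 -m crank '[{"dp":[0,0,0],"delta_rot":[0,0,0.0196],"fingers":-1},{"dp":[0,0,0],"delta_rot":[0,0,0.0196],"fingers":-1},{"dp":[0,0,0],"delta_rot":[0,0,0.0196],"fingers":-1},{"dp":[0,0,0],"delta_rot":[0,0,0.0196],"fingers":-1},{"dp":[0,0,0],"delta_rot":[0,0,0.0196],"fingers":-1},{"dp":[0,0,0],"delta_rot":[0,0,0.0196],"fingers":-1},{"dp":[0,0,0],"delta_rot":[0,0,0.0196],"fingers":-1},{"dp":[0,0,0],"delta_rot":[0,0,0.0196],"fingers":-1},{"dp":[0,0,0],"delta_rot":[0,0,0.0196],"fingers":-1},{"dp":[-0.07,0.024,0],"delta_rot":[0,0,0],"fingers":-1},{"dp":[-0.07,0.024,0],"delta_rot":[0,0,0],"fingers":-1},{"dp":[-0.07,0.024,0],"delta_rot":[0,0,0],"fingers":-1}]' | tail -3; python3 -c "from h import *;st()"
```

```text
force: [0.2, -0.3, 0.6]
finger_gap: -0.001
gripper_force: 0.0
t 1.1 mixer tcp mm [-185.6  653.   303.2] tip z 230.2 yaw err deg 0.14 tilt [-0.0009 -0.0007] F [ 0.2 -0.3  0.6] gap -0.001 grip 0.0 red-rel mm [ 189.3 -321.5]
```

```bash
python3 -m crank '[{"dp":[-0.076,0.0265,0],"delta_rot":[0,0,0],"fingers":-1},{"dp":[-0.076,0.0265,0],"delta_rot":[0,0,0],"fingers":-1},{"dp":[-0.076,0.0265,0],"delta_rot":[0,0,0],"fingers":-1},{"dp":[-0.076,0.0265,0],"delta_rot":[0,0,0],"fingers":-1},{"dp":[-0.076,0.0265,0],"delta_rot":[0,0,0],"fingers":-1},{"dp":[-0.076,0.0265,0],"delta_rot":[0,0,0],"fingers":-1},{"dp":[-0.076,0.0265,0],"delta_rot":[0,0,0],"fingers":-1},{"dp":[-0.076,0.0265,0],"delta_rot":[0,0,0],"fingers":-1},{"dp":[-0.076,0.0265,0],"delta_rot":[0,0,0],"fingers":-1},{"dp":[-0.076,0.0265,0],"delta_rot":[0,0,0],"fingers":-1},{"dp":[-0.076,0.0265,0],"delta_rot":[0,0,0],"fingers":-1},{"dp":[-0.076,0.0265,0],"delta_rot":[0,0,0],"fingers":-1}]' | tail -1;python3 -m crank '[{"dp":[-0.076,0.0265,0],"delta_rot":[0,0,0],"fingers":-1},{"dp":[-0.076,0.0265,0],"delta_rot":[0,0,0],"fingers":-1},{"dp":[0,0,0.06],"delta_rot":[0,0,0],"fingers":-1},{"dp":[0,0,0.06],"delta_rot":[0,0,0],"fingers":-1},{"dp":[0,0,0.06],"delta_rot":[0,0,0],"fingers":-1},{"dp":[0,0,0],"delta_rot":[0,0,0],"fingers":-1},{"dp":[0,0,0],"delta_rot":[0,0,0],"fingers":-1}]' | tail -1; python3 -c "from h import *;st()"
```

```text
gripper_force: 0.0
gripper_force: 0.0
t 2.68 mixer tcp mm [ -0.5 122.4 212.7] tip z 139.7 yaw err deg 0.02 tilt [ 0.0017 -0.0044] F [-0.7 -0.5 -0.1] gap 0.001 grip 0.0 red-rel mm [  4.2 209.1]
```

```bash
python3 -m crank '[{"dp":[0,0,0.04],"delta_rot":[0,0,0],"fingers":-1},{"dp":[0,0,0.04],"delta_rot":[0,0,0],"fingers":-1},{"dp":[0,0,0.04],"delta_rot":[0,0,0],"fingers":-1},{"dp":[0,0,0],"delta_rot":[0,0,0],"fingers":-1},{"dp":[-0.016,0,0],"delta_rot":[0,0,0],"fingers":-1},{"dp":[-0.016,0,0],"delta_rot":[0,0,0],"fingers":-1},{"dp":[-0.012,0,0],"delta_rot":[0,0,0],"fingers":-1},{"dp":[-0.01,0,0],"delta_rot":[0,0,0],"fingers":-1},{"dp":[-0.01,0,0],"delta_rot":[0,0,0],"fingers":-1},{"dp":[-0.01,0,0],"delta_rot":[0,0,0],"fingers":-1},{"dp":[-0.01,0,0],"delta_rot":[0,0,0],"fingers":-1},{"dp":[-0.01,0,0],"delta_rot":[0,0,0],"fingers":-1}]' | tail -1; python3 -c "from h import *;st()"
```

```text
gripper_force: 0.2
t 3.68 mixer tcp mm [  0.5  74.6 154.1] tip z 81.1 yaw err deg 0.02 tilt [-0.      0.0002] F [-0.1  0.6  0.4] gap -0.002 grip 0.2 red-rel mm [  3.2 256.9]
```

```bash
python3 -m crank '[{"dp":[-0.01,0,0],"delta_rot":[0,0,0],"fingers":-1},{"dp":[-0.01,0,0],"delta_rot":[0,0,0],"fingers":-1},{"dp":[-0.01,0,0],"delta_rot":[0,0,0],"fingers":-1},{"dp":[-0.01,0,0],"delta_rot":[0,0,0],"fingers":-1},{"dp":[-0.01,0,0],"delta_rot":[0,0,0],"fingers":-1},{"dp":[-0.01,0,0],"delta_rot":[0,0,0],"fingers":-1},{"dp":[-0.01,0,0],"delta_rot":[0,0,0],"fingers":-1},{"dp":[-0.01,0,0],"delta_rot":[0,0,0],"fingers":-1},{"dp":[-0.008,0,0],"delta_rot":[0,0,0],"fingers":-1},{"dp":[-0.004,0,0],"delta_rot":[0,0,0],"fingers":-1},{"dp":[0,0,0],"delta_rot":[0,0,0],"fingers":-1},{"dp":[0,0,0],"delta_rot":[0,0,0],"fingers":-1}]' | tail -1; python3 - <<'E'
from h import *
st();im,D=manip.snapshot("top");c=manip.camera_model("top")
P=cloud(c,D);a=[mf(plane(c,cc[0],cc[1],.093)) for n,cc,s in blobs(mask(im,(98,140,60),(120,255,255)),3)]
print([x.round(4) for x in a if abs(x[0])<.05 and abs(x[1])<.16])
E
```

```text
gripper_force: 0.0
t 4.68 mixer tcp mm [  0.5  29.  153.9] tip z 80.9 yaw err deg 0.02 tilt [ 0.     -0.0002] F [ 0.2  0.2 -0.1] gap 0.001 grip 0.0 red-rel mm [  3.2 302.4]
[]
```

```bash
python3 -m crank '[{"dp":[-0.005,0,0],"delta_rot":[0,0,0],"fingers":-1},{"dp":[0,0,0],"delta_rot":[0,0,0],"fingers":-1},{"dp":[0,0,0],"delta_rot":[0,0,0],"fingers":-1},{"dp":[0.02,0,0],"delta_rot":[0,0,0],"fingers":-1},{"dp":[0.03,0,-0.03],"delta_rot":[0,0,0],"fingers":-1},{"dp":[0.04,0,-0.06],"delta_rot":[0,0,0],"fingers":-1},{"dp":[0.06,0,-0.05],"delta_rot":[0,0,0],"fingers":1},{"dp":[0.06,0,-0.04],"delta_rot":[0,0,0],"fingers":1},{"dp":[0.07,0,0],"delta_rot":[0,0,0],"fingers":1},{"dp":[0.07,0,0],"delta_rot":[0,0,0],"fingers":1},{"dp":[0.07,0,0],"delta_rot":[0,0,0],"fingers":1},{"dp":[0.07,0,0],"delta_rot":[0,0,0],"fingers":1}]' | tail -1; python3 - <<'E'
from h import *
st();im,D=manip.snapshot("top");c=manip.camera_model("top");np.savez("pics/top2.npz",im=im,d=D)
a=[mf(plane(c,cc[0],cc[1],.093)) for n,cc,s in blobs(mask(im,(98,140,60),(120,255,255)),3)]
print([x.round(4) for x in a if abs(x[0])<.05 and abs(x[1])<.16])
P=cloud(c,D);M=np.concatenate([((P[...,:2]-O)@np.array([MX,MY]).T),P[...,2:]],-1)
w=(abs(M[...,0])<.02)&(M[...,1]>-.085)&(M[...,1]<.145)&(M[...,2]>.088)&(M[...,2]<.11)
print(np.percentile(M[w][:,1],[0,2,50,98,100]))
E
```

```text
gripper_force: 0.0
t 5.73 mixer tcp mm [ -0.4 273.9 244.2] tip z 171.2 yaw err deg 0.03 tilt [0.0001 0.0001] F [ 0.4 -0.3 -0. ] gap 0.849 grip 0.0 red-rel mm [ 4.1 57.6]
[array([-0.0003, -0.0553,  0.093 ])]
[-0.08469608 -0.0762155  -0.0185392   0.01499325  0.01614332]
```

Blue foot now at y≈0.016 (<0.022, margin fine). Next, over the red bottle and a wrist look.

```bash
python3 -m crank '[{"dp":[0.057,0.004,0],"delta_rot":[0,0,0],"fingers":1},{"dp":[0.057,0.004,0],"delta_rot":[0,0,0],"fingers":1},{"dp":[0,0,0.04],"delta_rot":[0,0,0],"fingers":1},{"dp":[0,0,0],"delta_rot":[0,0,0],"fingers":1},{"dp":[0,0,0],"delta_rot":[0,0,0],"fingers":1}]' | tail -1; python3 - <<'E'
from h import *
st();c=manip.camera_model("wrist");im,D=manip.snapshot("wrist");print(c)
cv2.imwrite("pics/w1.png",im[:,:,::-1]);np.savez("pics/w1.npz",im=im,d=D)
E
```

```text
gripper_force: 0.0
t 6.2 mixer tcp mm [  3.1 329.1 223.2] tip z 150.2 yaw err deg 0.1 tilt [-0.0003 -0.0033] F [-0.1 -0.1  0.7] gap 0.999 grip 0.0 red-rel mm [0.5 2.4]
{'fx': 297.3186396354542, 'fy': 297.3186396354542, 'cx': 261.4135539103749, 'cy': 192.76536948261457, 'origin': array([0.45927109, 0.28482167, 0.29288666]), 'attitude': array([-0.13426948, -0.0103173 ,  0.09097356,  0.98670617])}
```

View pics/w1.png

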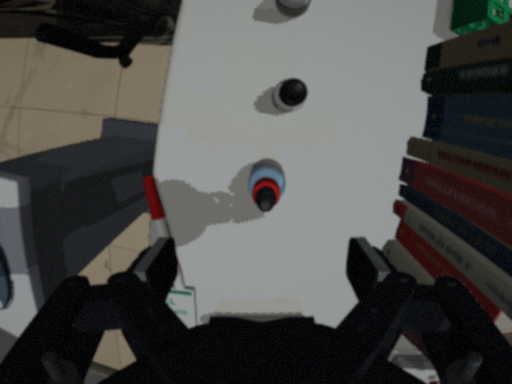

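The wrist view shows the red collar at about (266,190), bulb tip (265,199), centred between the fingertips.

```bash
python3 - <<'E'
from h import *
im=np.load("pics/w1.npz")['im'];h=hsv(im)
c=dict(fx=297.3186,cx=261.4136,cy=192.7654,origin=np.array([0.45927109,0.28482167,0.29288666]),q=[-0.13426948,-0.0103173,0.09097356,0.98670617])
def pl(u,v,z):
    x,y=u-c['cx'],v-c['cy'];r=np.hypot(x,y);t=r/c['fx'];d=np.array([np.sin(t)*x/r,-np.sin(t)*y/r,-np.cos(t)])
    d=R.from_quat(c['q']).apply(d);return c['origin']+d*(z-c['origin'][2])/d[2]
m=(((h[...,0]<8)|(h[...,0]>170))&(h[...,1]>130)&(h[...,2]>60)).astype(np.uint8)*255
roi=np.zeros_like(m);roi[150:220,235:300]=m[150:220,235:300]
y,x=np.nonzero(roi);(e0,e1),ax,_=cv2.fitEllipse(cv2.convexHull(np.stack([x,y],1).astype(np.float32)))
print(x.min(),x.max(),y.min(),y.max(),"ell",e0,e1,ax)
p=pl(e0,e1,.069);print("collar",p,"mixer",mf(p)*1000)
mb=((h[...,2]<45)).astype(np.uint8)*255;rb=np.zeros_like(mb);rb[175:220,245:290]=mb[175:220,245:290]
y,x=np.nonzero(rb);print("bulb",x.mean(),y.mean(),mf(pl(x.mean(),y.mean(),.085))*1000)
E
```

```text
253 279 180 201 ell 265.7392578125 192.9276580810547 (26.61294174194336, 27.565183639526367)
collar [0.47302353 0.22419278 0.069     ] mixer [  5.84548659 334.81906986  69.        ]
bulb 265.1044303797468 197.3512658227848 [  5.21726665 335.9113684   85.        ]
```

```bash
python3 -m crank '[{"dp":[0.006,0.004,0.03],"delta_rot":[0,0,0],"fingers":1},{"dp":[0,0,0.06],"delta_rot":[0,0,0],"fingers":1},{"dp":[0,0,0.06],"delta_rot":[0,0,0],"fingers":1},{"dp":[0,0,0.034],"delta_rot":[0,0,0],"fingers":1},{"dp":[0,0,0],"delta_rot":[0,0,0],"fingers":1},{"dp":[0,0,0],"delta_rot":[0,0,0],"fingers":1}]' 20| tail -1; python3 -c "from h import *;st()"
```

```text
gripper_force: 0.0
t 6.75 mixer tcp mm [  6.4 330.8 131.9] tip z 58.9 yaw err deg -0.06 tilt [-0.0001 -0.0013] F [-0.3 -0.2  1.2] gap 0.998 grip 0.0 red-rel mm [-2.7  0.6]
```

```bash
python3 -m crank '[{"dp":[0.004,-0.002,0.002],"delta_rot":[0,0,0],"fingers":1},{"dp":[0,0,0],"delta_rot":[0,0,0],"fingers":-1},{"dp":[0,0,0],"delta_rot":[0,0,0],"fingers":-1},{"dp":[0,0,0],"delta_rot":[0,0,0],"fingers":-1},{"dp":[0,0,0],"delta_rot":[0,0,0],"fingers":-1},{"dp":[0,0,0],"delta_rot":[0,0,0],"fingers":-1},{"dp":[0,0,0],"delta_rot":[0,0,0],"fingers":-1},{"dp":[0,0,0],"delta_rot":[0,0,0],"fingers":-1},{"dp":[0,0,0],"delta_rot":[0,0,0],"fingers":-1},{"dp":[0,0,0],"delta_rot":[0,0,0],"fingers":-1},{"dp":[0,0,0],"delta_rot":[0,0,0],"fingers":-1}]' 20| tail -1; python3 -c "from h import *;st()"
```

```text
gripper_force: 20.0
t 7.67 mixer tcp mm [  5.7 333.6 131.4] tip z 58.4 yaw err deg 0.03 tilt [0.     0.0009] F [ 0.3 -0.6  6. ] gap 0.248 grip 20.0 red-rel mm [-2.  -2.2]
```

```bash
python3 -m crank '[{"dp":[0,0,-0.02],"delta_rot":[0,0,0],"fingers":-1},{"dp":[0,0,-0.04],"delta_rot":[0,0,0],"fingers":-1},{"dp":[0,0,-0.04],"delta_rot":[0,0,0],"fingers":-1},{"dp":[-0.02,0,-0.015],"delta_rot":[0,0,0],"fingers":-1},{"dp":[-0.04,-0.003,0],"delta_rot":[0,0,0],"fingers":-1},{"dp":[-0.05,-0.003,0],"delta_rot":[0,0,0],"fingers":-1},{"dp":[-0.05,-0.003,0],"delta_rot":[0,0,0],"fingers":-1},{"dp":[-0.05,-0.002,0],"delta_rot":[0,0,0],"fingers":-1},{"dp":[-0.04,0,0],"delta_rot":[0,0,0],"fingers":-1},{"dp":[-0.026,0,0],"delta_rot":[0,0,0],"fingers":-1},{"dp":[0,0,0],"delta_rot":[0,0,0],"fingers":-1},{"dp":[0,0,0],"delta_rot":[0,0,0],"fingers":-1}]' 20| tail -1; python3 - <<'E'
from h import *
st();c=manip.camera_model("wrist");im,D=manip.snapshot("wrist");cv2.imwrite("pics/w2.png",im[:,:,::-1])
im,D=manip.snapshot("scene");cv2.imwrite("pics/s2.png",cv2.resize(im[110:290,150:390,::-1],None,fx=2.5,fy=2.5))
a=cv2.imread("pics/w2.png");b=cv2.imread("pics/s2.png");cv2.imwrite("pics/c2.png",np.hstack([cv2.resize(a,None,fx=.66,fy=.66),cv2.resize(b[:, :],(450,253))]) ) if 0 else None
E
```

```text
gripper_force: 19.7
t 8.67 mixer tcp mm [ -0.3 194.8 188.3] tip z 115.3 yaw err deg -0.1 tilt [ 0.0003 -0.0006] F [0.  1.  0.2] gap 0.246 grip 19.7 red-rel mm [  4.  136.7]
```

View pics/s2.png

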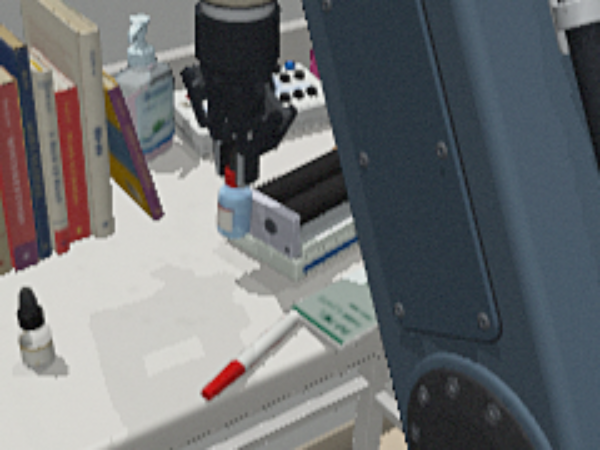

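The bottle hangs upright at about (235,205), just outside the end plate at (272,222), as planned. Next I'll swing it over the edge along the arc.

```bash
python3 -m crank '[{"dp":[-0.011,0,0],"delta_rot":[0,0,0],"fingers":-1},{"dp":[-0.011,0,0],"delta_rot":[0,0,0],"fingers":-1},{"dp":[-0.0136,0,-0.004],"delta_rot":[0,0,0],"fingers":-1},{"dp":[-0.0136,0,-0.004],"delta_rot":[0,0,0],"fingers":-1},{"dp":[-0.0134,0,0],"delta_rot":[0,0,0],"fingers":-1},{"dp":[-0.0134,0,0.002],"delta_rot":[0,0,0],"fingers":-1},{"dp":[-0.0126,0,0.005],"delta_rot":[0,0,0],"fingers":-1},{"dp":[-0.0126,0,0.005],"delta_rot":[0,0,0],"fingers":-1},{"dp":[0,0,0],"delta_rot":[0,0,0],"fingers":-1}]' 20| tail -4; python3 - <<'E'
from h import *
st()
im,D=manip.snapshot("scene");cv2.imwrite("pics/s3.png",cv2.resize(im[110:290,150:390,::-1],None,fx=2.5,fy=2.5))
E
```

```text
tool_rot: [0.641, 0.768, 0.0, 0.0]
force: [0.7, 1.3, 2.4]
finger_gap: 0.246
gripper_force: 20.8
t 9.52 mixer tcp mm [  0.3 143.5 186.1] tip z 113.1 yaw err deg -0.04 tilt [-0.0007  0.0006] F [0.7 1.3 2.4] gap 0.246 grip 20.8 red-rel mm [  3.4 187.9]
```

View pics/s3.png

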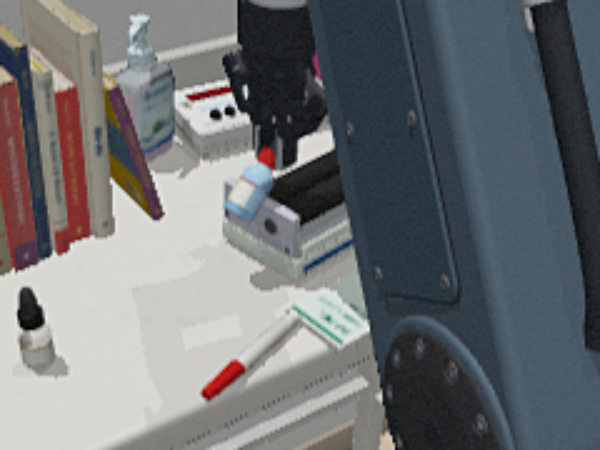

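The bottle is tilted about 50° over the plate edge at about (250,190) and still gripped. Continuing to level.

```bash
python3 -m crank '[{"dp":[-0.0096,0,0.0078],"delta_rot":[0,0,0],"fingers":-1},{"dp":[-0.0096,0,0.0078],"delta_rot":[0,0,0],"fingers":-1},{"dp":[-0.0056,0,0.0074],"delta_rot":[0,0,0],"fingers":-1},{"dp":[-0.0056,0,0.0074],"delta_rot":[0,0,0],"fingers":-1},{"dp":[-0.0034,0,0.0066],"delta_rot":[0,0,0],"fingers":-1},{"dp":[-0.0034,0,0.0066],"delta_rot":[0,0,0],"fingers":-1},{"dp":[0,0,0],"delta_rot":[0,0,0],"fingers":-1},{"dp":[0,0,0],"delta_rot":[0,0,0],"fingers":-1}]' 20| tail -1; python3 - <<'E'
from h import *
st()
im,D=manip.snapshot("scene");np.savez("pics/s4.npz",im=im,d=D);cv2.imwrite("pics/s4.png",cv2.resize(im[130:250,200:340,::-1],None,fx=4,fy=4))
E
```

```text
gripper_force: 19.5
t 10.23 mixer tcp mm [ -0.  126.3 164.3] tip z 91.3 yaw err deg 0.02 tilt [ 0.     -0.0004] F [ 0.1 -0.5  2.6] gap 0.249 grip 19.5 red-rel mm [  3.7 205.2]
```

View pics/s4.png

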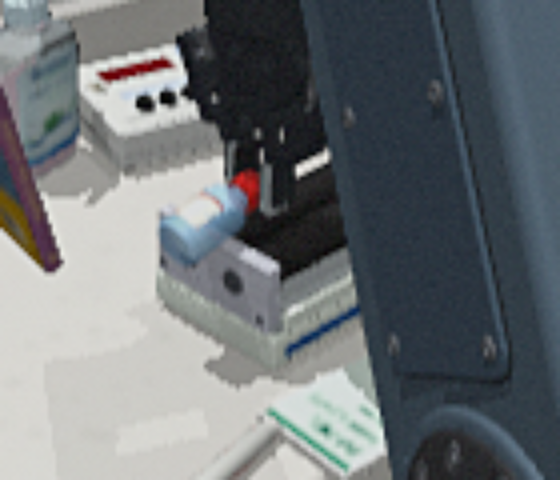

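The bottle is nearly level on the plate, body at about (200,225) and collar at (245,190). I'll measure the residual tilt from the depth.

```bash
cat > tilt.py <<'E'
from h import *
def tilt(im,D):
    c=manip.camera_model("scene");P=cloud(c,D);M=np.concatenate([((P[...,:2]-O)@np.array([MX,MY]).T),P[...,2:]],-1)
    h=hsv(im);w=(h[...,0]>90)&(h[...,0]<115)&(h[...,1]>50)&(abs(M[...,0])<.03)&(M[...,1]>.05)&(M[...,1]<.25)&(M[...,2]>.07)&(D>0)
    q=M[w];print(len(q),"y",q[:,1].min().round(3),q[:,1].max().round(3))
    for a in np.arange(.06,.24,.008):
        b=q[(q[:,1]>=a)&(q[:,1]<a+.008)]
        if len(b)>5: print((a+.004).round(3),len(b),"ztop",(np.percentile(b[:,2],95)*1000).round(1),"x",(b[:,0].mean()*1000).round(1))
E
python3 - <<'E'
from tilt import *
z=np.load("pics/s4.npz");tilt(z['im'],z['d'])
E
```

```text
1520 y 0.113 0.202
0.12 18 ztop 162.1 x -7.2
0.128 16 ztop 161.1 x -8.4
0.136 69 ztop 206.1 x -8.9
0.144 57 ztop 307.5 x -10.2
0.152 178 ztop 350.0 x -15.6
0.16 376 ztop 350.9 x -5.7
0.168 64 ztop 382.0 x -15.5
0.176 86 ztop 445.8 x 4.4
0.184 223 ztop 464.4 x -1.6
0.192 343 ztop 471.3 x -15.1
0.2 87 ztop 431.7 x -9.6
```

```bash
sed -i 's/(M\[...,2\]>.07)/(M[...,2]>.07)\&(M[...,2]<.13)/' tilt.py; python3 - <<'E'
from tilt import *
z=np.load("pics/s4.npz");tilt(z['im'],z['d'])
E
```

```text
238 y 0.113 0.202
0.12 7 ztop 120.8 x -10.7
0.128 8 ztop 121.8 x -10.9
0.136 13 ztop 124.9 x -14.3
0.144 6 ztop 107.7 x -4.2
0.152 11 ztop 111.1 x -10.9
0.16 30 ztop 113.1 x -11.1
0.168 22 ztop 112.7 x -14.3
0.176 22 ztop 104.1 x -15.5
0.184 18 ztop 103.3 x -15.7
0.192 33 ztop 105.9 x -10.7
0.2 67 ztop 104.7 x -4.1
```

```bash
cat >> tilt.py <<'E'
def red(im,D):
    c=manip.camera_model("scene");P=cloud(c,D);M=np.concatenate([((P[...,:2]-O)@np.array([MX,MY]).T),P[...,2:]],-1)
    h=hsv(im);w=((h[...,0]<8)|(h[...,0]>172))&(h[...,1]>110)&(h[...,2]>50)&(abs(M[...,0])<.04)&(M[...,1]>.03)&(M[...,1]<.25)&(M[...,2]>.07)&(M[...,2]<.15)
    q=M[w]*1000;print("red",len(q),np.percentile(q,[3,50,97],axis=0).round(1).tolist())
    h=hsv(im);w=(h[...,0]>90)&(h[...,0]<115)&(h[...,1]>30)&(abs(M[...,0])<.03)&(M[...,1]>.05)&(M[...,1]<.25)&(M[...,2]>.07)&(D>0)&(M[...,2]<.12)
    v,u=np.nonzero(w);print("blue px",u.min(),u.max(),v.min(),v.max())
E
python3 - <<'E'
from tilt import *
z=np.load("pics/s4.npz");red(z['im'],z['d'])
E
```

```text
red 44 [[-12.9, 126.2, 97.1], [-5.3, 138.1, 109.8], [10.7, 144.6, 114.2]]
blue px 240 274 169 196
```

```bash
python3 -m crank '[{"dp":[-0.004,0,0.004],"delta_rot":[0,0,0],"fingers":-1},{"dp":[-0.004,0,0.004],"delta_rot":[0,0,0],"fingers":-1},{"dp":[-0.004,0,0.004],"delta_rot":[0,0,0],"fingers":-1},{"dp":[-0.004,0,0.004],"delta_rot":[0,0,0],"fingers":-1},{"dp":[0,0,0],"delta_rot":[0,0,0],"fingers":-1},{"dp":[0,0,0],"delta_rot":[0,0,0],"fingers":-1}]' 20| tail -1; python3 - <<'E'
from tilt import *
st()
im,D=manip.snapshot("scene");np.savez("pics/s5.npz",im=im,d=D);tilt(im,D);red(im,D)
E
```

```text
gripper_force: 19.5
t 10.78 mixer tcp mm [ -0.3 118.3 156.4] tip z 83.4 yaw err deg 0.02 tilt [ 0.0002 -0.0009] F [-0.1  0.6  1.6] gap 0.25 grip 19.5 red-rel mm [  4.  213.1]
249 y 0.073 0.196
0.12 10 ztop 127.1 x -10.6
0.128 22 ztop 127.8 x -7.1
0.152 27 ztop 111.4 x -12.5
0.16 18 ztop 108.0 x -16.2
0.168 20 ztop 106.7 x -16.1
0.176 16 ztop 105.8 x -16.0
0.184 27 ztop 111.6 x -11.4
0.192 94 ztop 109.7 x -4.2
red 40 [[-12.8, 112.9, 93.0], [-6.0, 131.0, 102.6], [9.8, 136.6, 105.9]]
blue px 241 284 167 194
```

Level now (body top 111 mm at both ends, foot at y≈0.193). Next I'll lift 3 mm, carry it 50 mm inward, and lower it.

```bash
python3 -m crank '[{"dp":[0,0,-0.004],"delta_rot":[0,0,0],"fingers":-1},{"dp":[-0.005,0,-0.002],"delta_rot":[0,0,0],"fingers":-1},{"dp":[-0.015,0,0],"delta_rot":[0,0,0],"fingers":-1},{"dp":[-0.02,0,0],"delta_rot":[0,0,0],"fingers":-1},{"dp":[-0.02,0,0],"delta_rot":[0,0,0],"fingers":-1},{"dp":[-0.02,0,0],"delta_rot":[0,0,0],"fingers":-1},{"dp":[-0.015,0,0],"delta_rot":[0,0,0],"fingers":-1},{"dp":[-0.005,0,0],"delta_rot":[0,0,0],"fingers":-1},{"dp":[0,0,0],"delta_rot":[0,0,0],"fingers":-1},{"dp":[0,0,0],"delta_rot":[0,0,0],"fingers":-1}]' 20| tail -1; python3 - <<'E'
from tilt import *
st()
im,D=manip.snapshot("scene");tilt(im,D);red(im,D)
cv2.imwrite("pics/s6.png",cv2.resize(im[120:240,210:350,::-1],None,fx=4,fy=4))
E
```

```text
gripper_force: 19.6
t 11.67 mixer tcp mm [ -0.2  68.2 159.5] tip z 86.5 yaw err deg -0.02 tilt [ 0.0003 -0.0005] F [-0.1  0.4  0.1] gap 0.248 grip 19.6 red-rel mm [  3.9 263.3]
223 y 0.064 0.144
0.072 6 ztop 117.9 x 11.1
0.096 10 ztop 111.3 x -10.6
0.104 28 ztop 112.4 x -12.4
0.112 16 ztop 106.1 x -16.6
0.12 19 ztop 105.2 x -16.0
0.128 17 ztop 105.8 x -15.6
0.136 33 ztop 110.2 x -11.0
0.144 80 ztop 108.3 x -2.7
red 42 [[-12.6, 67.6, 90.9], [-6.5, 81.1, 105.7], [9.3, 88.2, 109.4]]
blue px 253 285 162 189
```

View pics/s6.png

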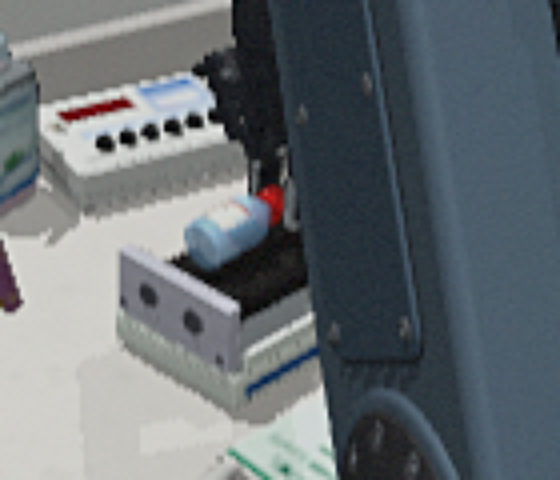

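The bottle is held over the bed inside the plate, with its foot face at about (200,248) and the collar at (270,205). Lowering.

```bash
python3 -m crank '[{"dp":[0,0,0.008],"delta_rot":[0,0,0],"fingers":-1},{"dp":[0,0,0.008],"delta_rot":[0,0,0],"fingers":-1},{"dp":[0,0,0.005],"delta_rot":[0,0,0],"fingers":-1},{"dp":[0,0,0.003],"delta_rot":[0,0,0],"fingers":-1},{"dp":[0,0,0],"delta_rot":[0,0,0],"fingers":-1}]' 20| tail -1; python3 -c "from tilt import *
st();tilt(*manip.snapshot('scene'))"
```

```text
gripper_force: 19.6
t 12.13 mixer tcp mm [-1.000e-01  6.870e+01  1.471e+02] tip z 74.1 yaw err deg 0.05 tilt [ 0.0005 -0.0009] F [-0.9  0.8 -0.3] gap 0.246 grip 19.6 red-rel mm [  3.8 262.7]
230 y 0.06 0.146
0.064 10 ztop 125.7 x 11.9
0.072 6 ztop 114.3 x 18.9
0.08 16 ztop 127.5 x 6.0
0.096 10 ztop 99.6 x -11.1
0.104 26 ztop 101.0 x -13.2
0.112 18 ztop 94.8 x -15.7
0.12 16 ztop 95.0 x -16.4
0.128 18 ztop 94.3 x -15.3
0.136 29 ztop 97.5 x -9.3
0.144 78 ztop 96.8 x -3.7
```

```bash
python3 -m crank '[{"dp":[0,0,0.003],"delta_rot":[0,0,0],"fingers":-1},{"dp":[0,0,0],"delta_rot":[0,0,0],"fingers":-1},{"dp":[0,0,0],"delta_rot":[0,0,0],"fingers":0},{"dp":[0,0,0],"delta_rot":[0,0,0],"fingers":0},{"dp":[0,0,0],"delta_rot":[0,0,0],"fingers":0},{"dp":[0,0,0],"delta_rot":[0,0,0],"fingers":0},{"dp":[0,0,-0.02],"delta_rot":[0,0,0],"fingers":0},{"dp":[0,0,-0.06],"delta_rot":[0,0,0],"fingers":0},{"dp":[0,0,-0.06],"delta_rot":[0,0,0],"fingers":-1},{"dp":[0,0,0],"delta_rot":[0,0,0],"fingers":-1},{"dp":[0,0,0],"delta_rot":[0,0,0],"fingers":-1},{"dp":[0,0,0],"delta_rot":[0,0,0],"fingers":-1}]' 20| tail -1; python3 - <<'E'
from tilt import *
st()
im,D=manip.snapshot("scene");tilt(im,D);red(im,D)
im,D=manip.snapshot("top");a=im[130:220,240:390,::-1];cv2.imwrite("pics/t7.png",cv2.resize(a,None,fx=5,fy=5,interpolation=2))
E
```

```text
gripper_force: 0.0
t 13.18 mixer tcp mm [-2.000e-01  6.860e+01  2.165e+02] tip z 143.5 yaw err deg 0.03 tilt [-0.0001  0.0002] F [-0.  -0.1 -0.2] gap 0.003 grip 0.0 red-rel mm [  3.9 262.9]
203 y 0.061 0.144
0.096 10 ztop 95.9 x -8.2
0.104 23 ztop 97.4 x -11.8
0.112 20 ztop 92.9 x -14.9
0.12 18 ztop 92.8 x -14.7
0.128 22 ztop 93.3 x -14.9
0.136 35 ztop 97.2 x -8.9
0.144 70 ztop 94.5 x -2.1
red 41 [[-11.6, 67.4, 74.6], [-7.5, 79.3, 86.3], [2.8, 86.8, 92.7]]
blue px 255 286 172 190
```

View pics/t7.png

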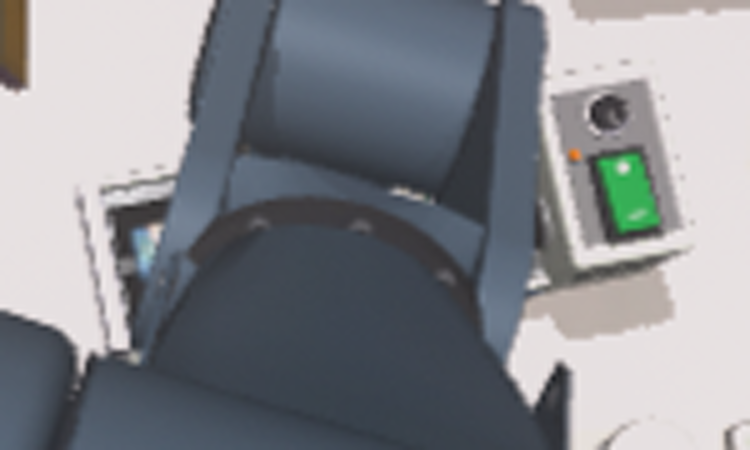

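The bottle lies level on the rollers, released. The rocker is at (630,192), with its front end at about (637,228). I'll go above the front end.

```bash
python3 -m crank '[{"dp":[-0.04,-0.01,0],"delta_rot":[0,0,0],"fingers":-1},{"dp":[-0.07,-0.015,0],"delta_rot":[0,0,0],"fingers":-1},{"dp":[-0.07,-0.015,0],"delta_rot":[0,0,0],"fingers":-1},{"dp":[-0.07,-0.015,0],"delta_rot":[0,0,0],"fingers":-1},{"dp":[-0.07,-0.015,0],"delta_rot":[0,0,0],"fingers":-1},{"dp":[-0.05,-0.01,0],"delta_rot":[0,0,0],"fingers":-1},{"dp":[-0.027,-0.006,0],"delta_rot":[0,0,0],"fingers":-1},{"dp":[0,0,0.02],"delta_rot":[0,0,0],"fingers":-1},{"dp":[0,0,0.016],"delta_rot":[0,0,0],"fingers":-1},{"dp":[0,0,0],"delta_rot":[0,0,0],"fingers":-1},{"dp":[0,0,0],"delta_rot":[0,0,0],"fingers":-1}]' | tail -1; python3 -c "from h import *
st()"
```

```text
gripper_force: 0.0
t 14.2 mixer tcp mm [ -43.3 -127.5  196.6] tip z 123.6 yaw err deg 0.14 tilt [ 0.0037 -0.003 ] F [ 0.1  0.6 -0.6] gap 0.004 grip 0.0 red-rel mm [ 47.  458.9]
```

```bash
python3 -m crank '[{"dp":[-0.003,0,0.005],"delta_rot":[0,0,0],"fingers":-1},{"dp":[0,0,0.005],"delta_rot":[0,0,0],"fingers":-1},{"dp":[0,0,0.005],"delta_rot":[0,0,0],"fingers":-1},{"dp":[0,0,0.005],"delta_rot":[0,0,0],"fingers":-1},{"dp":[0,0,0.003],"delta_rot":[0,0,0],"fingers":-1},{"dp":[0,0,0],"delta_rot":[0,0,0],"fingers":-1}]' | tail -1; python3 -c "from h import *
st()"
```

```text
gripper_force: 0.0
t 14.7 mixer tcp mm [ -42.9 -131.4  186.4] tip z 113.4 yaw err deg 0.03 tilt [ 0.0004 -0.0003] F [-0.1  0.1 -0.4] gap 0.004 grip 0.0 red-rel mm [ 46.6 462.9]
```

```bash
python3 -m crank '[{"dp":[0,0,0.003],"delta_rot":[0,0,0],"fingers":-1},{"dp":[0,0,0.002],"delta_rot":[0,0,0],"fingers":-1},{"dp":[0,0,0],"delta_rot":[0,0,0],"fingers":-1}]' | tail -3; python3 -c "from h import *
st()"
```

```text
force: [-0.3, 0.1, 0.8]
finger_gap: -0.0
gripper_force: 0.4
t 14.95 mixer tcp mm [ -43.1 -131.6  184. ] tip z 111.0 yaw err deg 0.02 tilt [ 0.0003 -0.0005] F [-0.3  0.1  0.8] gap -0.0 grip 0.4 red-rel mm [ 46.8 463. ]
```

```bash
python3 -m crank '[{"dp":[0,0,0.002],"delta_rot":[0,0,0],"fingers":-1},{"dp":[0,0,0],"delta_rot":[0,0,0],"fingers":-1}]' | tail -3; python3 -c "from h import *
st()"
```

```text
force: [-1.7, -0.2, 2.0]
finger_gap: -0.001
gripper_force: 0.7
t 15.12 mixer tcp mm [ -43.  -131.7  183. ] tip z 110.0 yaw err deg 0.03 tilt [ 0.     -0.0003] F [-1.7 -0.2  2. ] gap -0.001 grip 0.7 red-rel mm [ 46.7 463.1]
```

```bash
python3 -m crank '[{"dp":[0,0,0.002],"delta_rot":[0,0,0],"fingers":-1},{"dp":[0,0,0.002],"delta_rot":[0,0,0],"fingers":-1},{"dp":[0,0,0],"delta_rot":[0,0,0],"fingers":-1}]' | tail -1; python3 - <<'E'
from h import *
st();im,D=manip.snapshot("wrist");cv2.imwrite("pics/w8.png",cv2.resize(im[150:384,130:400,::-1],None,fx=2.5,fy=2.5))
E
```

```text
gripper_force: 1.5
t 15.37 mixer tcp mm [ -43.  -131.7  181.1] tip z 108.1 yaw err deg 0.03 tilt [ 0.     -0.0004] F [-2.3  0.3  2.7] gap -0.002 grip 1.5 red-rel mm [ 46.7 463.1]
```

View pics/w8.png

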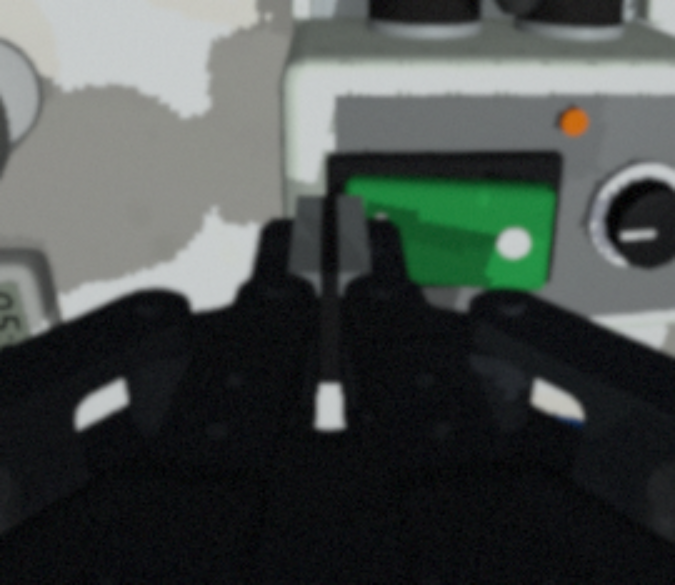

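The tips sit mostly off the rocker's front end: the pads are at (330,235) and the rocker begins at about (348,200). I'll lift, shift 8 mm onto it, and press again.

```bash
python3 -m crank '[{"dp":[0,0,-0.02],"delta_rot":[0,0,0],"fingers":-1},{"dp":[0,0,-0.01],"delta_rot":[0,0,0],"fingers":-1},{"dp":[0,0.016,0],"delta_rot":[0,0,0],"fingers":-1},{"dp":[0,0,0],"delta_rot":[0,0,0],"fingers":-1},{"dp":[0,0,0.01],"delta_rot":[0,0,0],"fingers":-1},{"dp":[0,0,0.007],"delta_rot":[0,0,0],"fingers":-1},{"dp":[0,0,0.006],"delta_rot":[0,0,0],"fingers":-1},{"dp":[0,0,0.003],"delta_rot":[0,0,0],"fingers":-1},{"dp":[0,0,0],"delta_rot":[0,0,0],"fingers":-1}]' | tail -1; python3 -c "from h import *
st()"
```

```text
gripper_force: 0.5
t 16.17 mixer tcp mm [ -35.2 -131.2  182.7] tip z 109.7 yaw err deg 0.02 tilt [ 0.0014 -0.0011] F [-1.8 -0.   0.6] gap 0.003 grip 0.5 red-rel mm [ 38.9 462.7]
```

```bash
python3 -m crank '[{"dp":[0,0,0.003],"delta_rot":[0,0,0],"fingers":-1},{"dp":[0,0,0.002],"delta_rot":[0,0,0],"fingers":-1},{"dp":[0,0,0],"delta_rot":[0,0,0],"fingers":-1}]' | tail -1; python3 -c "from h import *
st()"
```

```text
gripper_force: 6.6
t 16.42 mixer tcp mm [ -35.1 -131.2  182.2] tip z 109.2 yaw err deg 0.03 tilt [ 0.0005 -0.0004] F [-3.4  2.9 12.9] gap -0.002 grip 6.6 red-rel mm [ 38.8 462.7]
```

```bash
python3 -m crank '[{"dp":[0,0,0.002],"delta_rot":[0,0,0],"fingers":-1},{"dp":[0,0,0],"delta_rot":[0,0,0],"fingers":-1}]' | tail -1; python3 -c "from h import *
st()"
```

```text
gripper_force: 9.2
t 16.58 mixer tcp mm [ -35.1 -131.2  182. ] tip z 109.0 yaw err deg 0.04 tilt [ 0.0002 -0.0001] F [-3.5  2.8 18.2] gap -0.002 grip 9.2 red-rel mm [ 38.8 462.7]
```

Hard stop at 18 N, so the rocker is fully on. Lifting away and checking.

```bash
python3 -m crank '[{"dp":[0,0,-0.03],"delta_rot":[0,0,0],"fingers":-1},{"dp":[0,0,-0.07],"delta_rot":[0,0,0],"fingers":-1},{"dp":[0,0,-0.08],"delta_rot":[0,0,0],"fingers":-1},{"dp":[0.04,0,-0.04],"delta_rot":[0,0,0],"fingers":-1},{"dp":[0.07,-0.01,0],"delta_rot":[0,0,0],"fingers":-1},{"dp":[0.07,-0.01,0],"delta_rot":[0,0,0],"fingers":-1},{"dp":[0.07,-0.01,0],"delta_rot":[0,0,0],"fingers":-1},{"dp":[0.07,-0.01,0],"delta_rot":[0,0,0],"fingers":-1},{"dp":[0.07,-0.01,0],"delta_rot":[0,0,0],"fingers":-1},{"dp":[0.07,-0.01,0],"delta_rot":[0,0,0],"fingers":-1},{"dp":[0.07,-0.01,0],"delta_rot":[0,0,0],"fingers":-1},{"dp":[0.07,-0.01,0],"delta_rot":[0,0,0],"fingers":-1}]' | tail -1;python3 -m crank '[{"dp":[0.07,-0.01,0],"delta_rot":[0,0,0],"fingers":-1},{"dp":[0.07,-0.01,0],"delta_rot":[0,0,0],"fingers":-1},{"dp":[0.07,-0.01,0],"delta_rot":[0,0,0],"fingers":-1},{"dp":[0.07,-0.01,0],"delta_rot":[0,0,0],"fingers":-1},{"dp":[0.07,-0.01,0],"delta_rot":[0,0,0],"fingers":-1},{"dp":[0.04,0,0],"delta_rot":[0,0,0],"fingers":-1},{"dp":[0,0,0],"delta_rot":[0,0,0],"fingers":-1},{"dp":[0,0,0],"delta_rot":[0,0,0],"fingers":-1},{"dp":[0,0,0],"delta_rot":[0,0,0],"fingers":-1}]' | tail -1; python3 - <<'E'
from h import *
st();im,D=manip.snapshot("top");c=manip.camera_model("top")
a=im[130:220,240:390,::-1];cv2.imwrite("pics/t9.png",cv2.resize(a,None,fx=5,fy=5,interpolation=2))
P=cloud(c,D);M=np.concatenate([((P[...,:2]-O)@np.array([MX,MY]).T),P[...,2:]],-1)
g=mask(im,(45,120,40),(80,255,255))>0;w=g&(abs(M[...,1]+.13)<.03);q=M[w]
k=np.polyfit(q[:,0],q[:,2],1);print("rocker slope",k,"x",q[:,0].min(),q[:,0].max())
g=np.load("pics/top.npz");im0,D0=g['im'],g['d'];P0=cloud(c,D0);w0=(mask(im0,(45,120,40),(80,255,255))>0);M0=np.concatenate([((P0[...,:2]-O)@np.array([MX,MY]).T),P0[...,2:]],-1);q=M0[w0&(abs(M0[...,1]+.13)<.03)];print("before",np.polyfit(q[:,0],q[:,2],1))
w=(abs(M[...,0])<.022)&(M[...,1]>-.09)&(M[...,1]<.152)&(M[...,2]>.085)&(M[...,2]<.12)
for lo in np.arange(-.09,.15,.012):
    b=M[w&(M[...,1]>=lo)&(M[...,1]<lo+.012)]
    if len(b)>2: print(round(lo+.006,3),len(b),"x",(b[:,0].mean()*1000).round(1),"zmax",(b[:,2].max()*1000).round(1))
E
```

```text
gripper_force: 0.0
gripper_force: 0.0
t 18.33 mixer tcp mm [-100.1  362.9  289.4] tip z 216.4 yaw err deg 0.04 tilt [-0.0006 -0.0003] F [-0.2  0.1 -0.1] gap -0.005 grip 0.0 red-rel mm [103.8 -31.4]
rocker slope [0.16227792 0.11491878] x -0.04005999674030026 0.001730304174872031
before [-0.13797058  0.10888829]
-0.084 9 x -1.4 zmax 91.9
-0.072 23 x -1.7 zmax 93.4
-0.06 29 x -1.9 zmax 97.0
-0.048 28 x -1.6 zmax 95.7
-0.036 37 x -0.9 zmax 102.2
-0.024 54 x -2.4 zmax 103.1
-0.012 54 x -3.0 zmax 104.4
-0.0 55 x -2.1 zmax 106.3
0.012 53 x -1.5 zmax 103.2
0.048 6 x 2.1 zmax 90.2
0.06 16 x 0.4 zmax 92.8
0.072 26 x 0.5 zmax 95.9
0.084 27 x -0.8 zmax 94.7
0.096 40 x -1.3 zmax 98.4
0.108 48 x -1.5 zmax 100.6
0.12 49 x -1.3 zmax 101.2
0.132 47 x -2.8 zmax 101.4
0.144 19 x -1.2 zmax 100.9
```

View pics/t9.png

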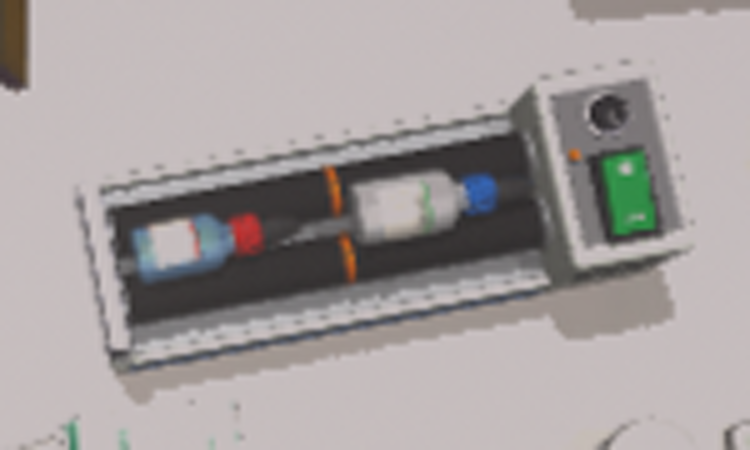

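The picture shows both bottles in the valley: the red-collar one from (135,250) to the collar at (247,232), and the blue-collar one past the rings at (340,225). The rocker slope went from -0.14 to +0.16, so it is on.

```bash
python3 -c "from station import manip;print(manip.sign_off())"
```

```text
the job is handed in; nothing more can be done
None
```

I handed the job in at about 18 s, with no verdict returned. By camera, both bottles lie along the rollers, the blue-collar foot is about 6 mm on the housing side of the 22 mm limit, the red-collar bottle is in the freed place, and the rocker is on; I did not re-measure the other bottles and cup.

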